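Hang the straining mould on the swinging drip hook

TASK

The hook of the drip stand is swinging: first steady it with one gentle touch until it stays still, then hang the straining mould on it by its wire bail, letting the hook take the weight before you let go; never press the hook with more than about half a kilo. Leave the mould hanging upright and nearly still, and leave the cheese, the jar and the bowl where they are.

Things in the scene. Friction and masses are not known exactly. Their poses are not given: they have to be found in the camera images.
- stand: steel drip stand, fixed. Origin on the counter straight below the hook's pivot; the hook's mouth and the free side face its -x. Post 16 mm thick, 365 mm tall, at x = +110, y = +120 mm; base plate x 55 to 165, y 60 to 180 mm, 12 mm thick; level beam 14 mm thick, centre 365 mm up, from the post to above the pivot, where a threaded hanger carries the hook; drip plate radius 55 mm, 5 mm high.
- hook (a joint): swing angle of the hook (J-shaped, 8 mm round steel, 70 g, in the stand's x-z plane), rad: 0 plumb, positive = lower end swung to the stand's -x. Nearly frictionless: swings 0.3 to 0.45 rad either way, period 0.6 s, does not die out in time. Its pivot (axis along the stand's y) is 335 mm up, but up to 10 mm higher or lower each time, as the hanger is screwed: the true height must be felt.
- hook_below (a point): fixed point of the stand for reference, 117 mm below the nominal 335 mm pivot height: with the hook plumb, the centre of a seated bail bar lies here, +-10 mm in height. Plumb hook, from here in the stand's axes: shank centre-line at x = +14 mm from 95 mm above to 7 mm above, then a round crook 20 mm wide inside, tip end at x = -20 mm, its top 33 mm above; mouth between tip and shank.
- mould: the straining mould: loose round metal cup with rows of small dark dots (holes), 55 mm high, 96 mm across the rim, about 0.24 kg, upright at the start. Origin at the centre of its underside, z up, -x towards the black grip bar.
- mould_bar (a point): middle of the cross-bar (6 mm round steel along the mould's y, straight over +-47 mm) of the mould's stiff wire bail; 148 mm above the mould's underside. The bail's uprights stand at y = +-50 mm, fixed to the cup. Axes as the mould's.
- mould_grip (a point): centre of the outer part of the mould's black grip bar: 112 mm to the mould's -x from its axis and 103 mm below the bar (45 mm above the counter at the start). The grip runs along the mould's x, 12 mm wide in y, 24 mm high, from 46 to 134 mm from the mould's axis. A short metal lug on the opposite side balances it.
- cheese: bystander: loose small white cheese, radius 36 mm, 26 mm high; origin at its underside.
- jar: bystander: loose jar, radius 26 mm, 85 mm high; origin at its underside.
- bowl: bystander: loose white bowl, radius 50 mm, 45 mm high; origin at its underside.
Not all that is in view belongs to the job. There is more than one size of the mould; the one meant has the size given above.

How it is judged:
By the outcome, as a careful person would: the job done as asked, in the order asked, and still so for the second after the job is handed in, with the robot touching nothing.
It also fails if it takes over 69 s, if anything falls off the work surface, if the arm or the gripper's body presses on something with over 40 N, if the wrist force passes 120 N, or if a joint passes its speed limit or range.

ROBOT

A 6-joint arm with a two-finger parallel gripper is mounted at the origin on the work surface. World frame = base frame: x ahead of the robot, y to its left, z up, the work surface at z = 0. Lengths are in mm, angles in rad, forces in N, time in s.
With the tool pointing down it reaches from about 350 to 775 mm from the base axis. Payload 7.3 kg.
Tool frame: the origin (TCP) lies at the very end of the fingers, on their centre line; the grasp point (between the pads) lies 19 mm behind it; x points along the fingers, z is the direction in which the jaws open and shut, and the axes are right-handed (so a half turn about x gives the same grasp; the last joint's range is limited). The gripper opens to 92 mm and grips with 3 to 60 N. Pads are 19 mm wide; open, the fingers measure 130 mm over their backs; the gripper's body (75 mm by 190 mm) begins 47 mm behind the grasp point.
Start: joints at [-1.463, 0.342, 1.524, -0, 1.275, -0.146], TCP at [131.841, -508.196, 226.741] pointing down, gripper open.
Joint ranges: [-2.53, 2.53], [-0.77, 2.02], [0.04, 2.7], [-1, 4.14], [0.28, 2.66], [-3.11, 3.11]. Speed limits (rad/s): [2.57, 2.57, 3.14, 3.14, 3.14, 3.14].

INTERFACE

Orientations are given as [roll, pitch, yaw] about the fixed x, y, z axes, in that order (R = Rz(yaw) Ry(pitch) Rx(roll)).
In Python, from plant import * gives the robot as it stands.
- The arm moves only by the tool carry_out, never from a script. Its argument "rows" is a list of rows, each a list of 4 numbers: the shift along the world's x, y, z in mm, then the turn about the world's z in degrees. In form: [[x, y, z, twist], ...]. A call has 1 to 20 rows; each row is the pose to reach, as a shift and turn from the pose measured when the call began; what a row does not reach only later rows make up. A row lasts 1/12 s, in which the tool goes at most 41.7 mm and 7.16 degrees, less where a joint would pass 70% of its speed; a pose out of reach is approached as far as the arm can. A call with a gripper value outside its range is refused whole. "hand" is the finger opening in mm, from 0 to 91.8, set as the call begins (left out, the last holds). The fingers move at their own pace and stop on an object; the grip force is fixed at half the most. Time passes only in rows, so rows that repeat a pose let the fingers close. It gives the time, the measured TCP pose, the force and the opening at its end, in the units of the state.
- get_obs(): the state, without advancing time (a new reading comes with each control period).
- capture(name): name is "side" or "top"; returns the picture (384x512x3 uint8, red, green, blue); there is no depth.
- camera_info(name): a dict with "camera_matrix" (3x3 intrinsics, pixels), "pose" (4x4, takes a point from camera to world coordinates). Camera axes: x right, y down, z forward; pixel columns grow to the right and rows downward; lengths in mm; the calibration is good to about 2 mm. A picture is of the moment at which its call begins. camera_info takes no time and is no camera call.
- close_job(): hands the job in, once; it reports no verdict.
The state is a dict: "time": time; "joint_positions": joint angles; "dq": joint speeds; "tau": joint torques, N m; "tool_pos": TCP position; "tcp_rot": TCP orientation; "contact_force": force on the tool from outside, world axes, zero at the start; "moment": the same for the moment, N m; "grip_width": finger opening in mm.
Only numpy, scipy, OpenCV 4.12 (cv2) and the standard library are available. Lean on these libraries where they do the work, as an engineer would, in place of code of your own. Each camera call takes 0.05 s, during which the arm holds its last target. There are 200 camera calls.

## Working session

There is one attempt and no reset: what is moved stays moved. The work goes in short steps, Python scripts to look and compute and a tool call to move; the robot and the scene stay as the last step left them, time stands still between calls to the robot, and variables do not carry over. Pictures are saved under pics/ and viewed, about 8 in all and at most 12, crops included, and the job is handed in when it is done.

Besides the shell and the picture viewer there is one more tool, called after "Request:" as name(argument=value, ...) on one line, values as JSON. carry_out: Moves the arm, as the interface text tells. Its arguments: {"type":"object","properties":{"rows":{"type":"array"},"hand":{"type":"number"}},"required":["rows"]}

```bash
mkdir -p pics; python3 - <<'E'
from plant import *
import cv2,numpy as np
np.set_printoptions(precision=3,suppress=True)
for n in("side","top"):
    im=capture(n);cv2.imwrite(f"pics/{n}0.png",im[:,:,::-1]);c=camera_info(n);print(n,np.array(c["camera_matrix"]),np.array(c["pose"]))
print(get_obs())
E
```

```text
side [[491.933   0.    265.367]
 [  0.    491.933 188.652]
 [  0.      0.      1.   ]] [[  -0.993   -0.062    0.101  390.022]
 [  -0.117    0.67    -0.734 1002.029]
 [  -0.022   -0.74    -0.672 1195.284]
 [   0.       0.       0.       1.   ]]
top [[392.551   0.    259.128]
 [  0.    392.551 195.249]
 [  0.      0.      1.   ]] [[  -0.019   -0.986    0.163  342.813]
 [  -1.       0.02     0.007  -53.479]
 [  -0.01    -0.163   -0.987 1343.37 ]
 [   0.       0.       0.       1.   ]]
{'time': 0.1, 'joint_positions': array([-1.463,  0.343,  1.525, -0.   ,  1.275, -0.146]), 'dq': array([-0.001, -0.   , -0.001, -0.001, -0.001, -0.001]), 'tau': array([  0.002, -43.201, -24.469,   0.072,   0.053,  -0.   ]), 'tool_pos': array([ 131.785, -507.814,  226.114]), 'tcp_rot': array([3.009, 1.569, 1.691]), 'contact_force': array([ 0.053, -0.449,  1.483]), 'moment': array([-0.049, -0.016,  0.044]), 'grip_width': 91.62959570401323}
```

View pics/side0.png

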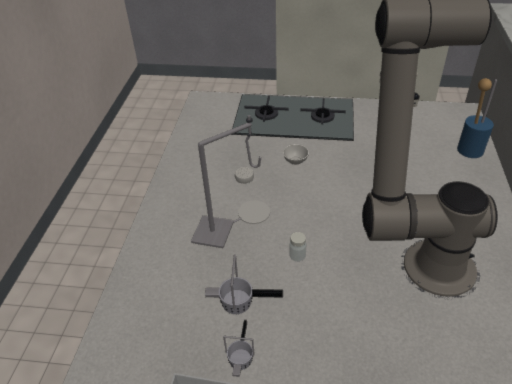

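View pics/top0.png

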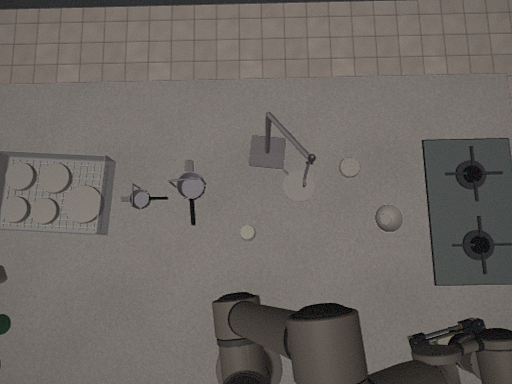

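Side view: mould candidates are the large cup at side (236,295) / top (190,186) and the small cup at side (240,354) / top (141,199). The drip plate is at side (254,212), the hook at (252,150), jar (298,247), cheese (244,174) and bowl (296,155). The large cup should be the 96 mm one, so I'll check it by measurement and a crop.

```bash
cat > h.py <<'E'
from plant import *
import cv2,numpy as np
np.set_printoptions(precision=1,suppress=True)
def ray(n,uv):
    c=camera_info(n);K=np.array(c["camera_matrix"]);P=np.array(c["pose"])
    return P[:3,3],P[:3,:3]@np.linalg.inv(K)@np.array([uv[0],uv[1],1.])
def onz(n,uv,z):
    o,d=ray(n,uv);return o+d*(z-o[2])/d[2]
def tri(us,ut):
    o1,d1=ray("side",us);o2,d2=ray("top",ut)
    s=np.linalg.lstsq(np.c_[d1,-d2],o2-o1,rcond=None)[0]
    a,b=o1+s[0]*d1,o2+s[1]*d2;return (a+b)/2,np.linalg.norm(a-b)
def proj(n,p):
    c=camera_info(n);P=np.array(c["pose"]);q=np.array(c["camera_matrix"])@(P[:3,:3].T@(np.array(p)-P[:3,3]));return q[:2]/q[2]
E
python3 - <<'E'
from h import *
for nm,n,uv,z in [("plate","top",(299,184),5),("plate","side",(254,212),5),("base","top",(267,152),12),("base","side",(213,231),12),
 ("mouldrim","top",(191,186),55),("mouldrim","side",(236,290),55),("gripend","top",(194,223),45),("gripend","side",(282,294),45),
 ("jar","top",(247,232),85),("cheese","top",(349,167),26),("bowl","top",(389,218),45),("bowl2","side",(296,150),45)]:
    print(nm,n,onz(n,uv,z))
print("posttop",tri((203,145),(268,115)),"beamend",tri((249,121),(311,158)))
t=cv2.imread("pics/top0.png");s=cv2.imread("pics/side0.png")
a=cv2.resize(t[100:250,110:330],None,fx=3.6,fy=3.6,interpolation=cv2.INTER_CUBIC);cv2.imwrite("pics/topc.png",a)
b=cv2.resize(s[245:375,170:320],None,fx=4.5,fy=4.5,interpolation=cv2.INTER_CUBIC);cv2.imwrite("pics/sidec.png",b)
E
```

```text
plate top [ 600.4 -182.8    5. ]
plate side [ 594.  -175.3    5. ]
base top [715.3 -74.3  12. ]
base side [715.  -68.2  12. ]
mouldrim top [591.4 183.1  55. ]
mouldrim side [594.4 186.8  55. ]
gripend top [468.1 173.8  45. ]
gripend side [465.  180.1  45. ]
jar top [432.   -3.3  85. ]
cheese top [ 652.2 -354.4   26. ]
bowl top [ 472.  -472.4   45. ]
bowl2 side [ 472.7 -481.1   45. ]
posttop (array([714.3, -73.6, 361.8]), np.float64(5.97787720644748)) beamend (array([ 595.3, -179.7,  376.1]), np.float64(0.020452418571296208))
```

View pics/topc.png

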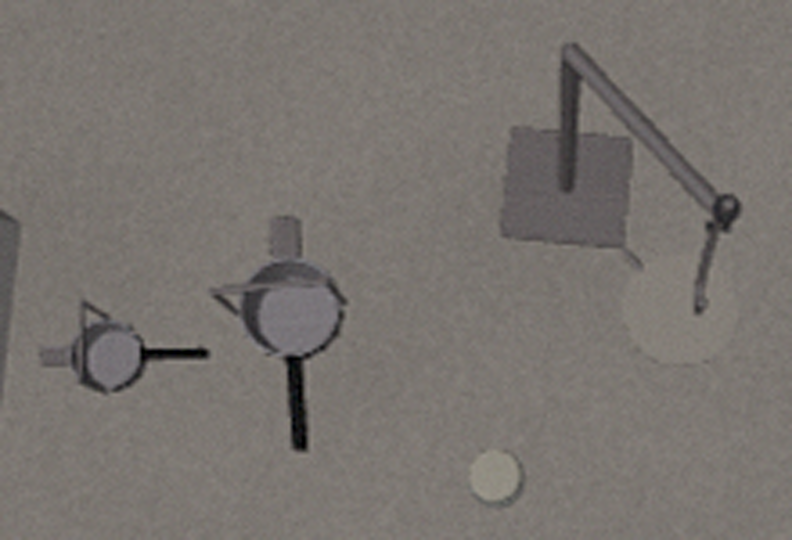

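View pics/sidec.png

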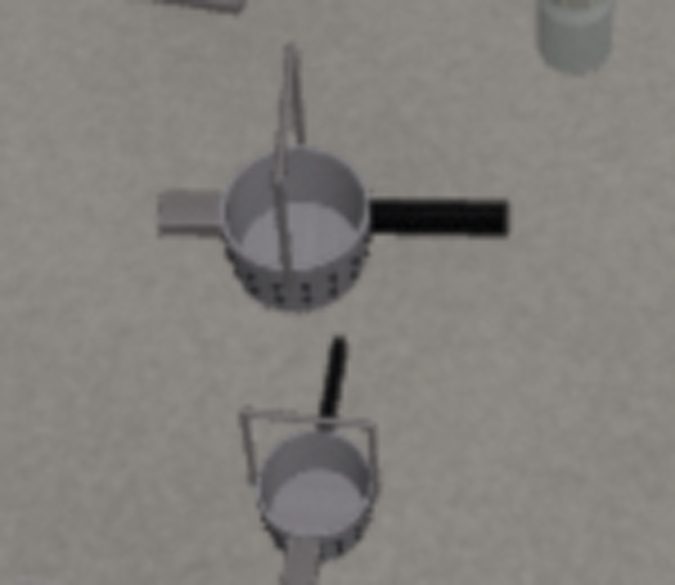

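The crops confirm the choice. The large cup has a rim of about 28 px, roughly 95 mm, with its grip towards the robot. The small cup at top (141,199) is a decoy. The stand's yaw looks like about -5° and the hook mouth faces the robot.

Next I'll get the exact grip pose and the hook and stand geometry.

```bash
python3 - <<'E'
from h import *
from scipy.spatial.transform import Rotation as R
for n,(r0,r1,c0,c1) in {"top":(195,232,180,205),"side":(280,305,250,290)}.items():
    im=cv2.imread(f"pics/{n}0.png")[r0:r1,c0:c1]
    m=(im.max(2)<60);v,u=np.nonzero(m);p=np.array([onz(n,(a+c0,b+r0),57 if n=="top" else 50)[:2] for a,b in zip(u,v)])
    c=p.mean(0);w=np.linalg.svd(p-c)[2][0];w*=np.sign(w[0]);s=(p-c)@w
    print(n,len(p),"centre",c,"yaw",np.degrees(np.arctan2(w[1],w[0])),"ends",c+w*s.min(),c+w*s.max())
o=get_obs();M=R.from_euler("xyz",o["tcp_rot"]).as_matrix();print(M.round(2),o["tool_pos"])
# stand base plate corners (top crop px ->img), z=12
q=[onz("top",(110+a/3.6,100+b/3.6),12)[:2] for a,b in((513,127),(633,138),(626,247),(501,236))]
q=np.array(q);print(q,q.mean(0));d=[q[0]-q[1],q[3]-q[2],];print([np.degrees(np.arctan2(-x[0],x[1])) for x in d]); d=[q[0]-q[3],q[1]-q[2]];print([np.degrees(np.arctan2(x[1],x[0])) for x in d])
E
```

```text
top 111 centre [509.9 178.5] yaw 2.8382619751422222 ends [463.4 176.2] [562.5 181.1]
side 216 centre [507.1 184.6] yaw 5.550655315247598 ends [464.9 180.5] [549.2 188.7]
[[-0.   1.   0.2]
 [ 0.   0.2 -1. ]
 [-1.   0.  -0. ]] [ 131.8 -507.8  226.1]
[[ 777.3  -24.5]
 [ 763.5 -141.6]
 [ 654.5 -131.6]
 [ 668.   -11.1]] [715.8 -77.2]
[np.float64(-6.704121032526493), np.float64(-6.371734651031896)]
[np.float64(-6.964314079306625), np.float64(-5.2405165413339425)]
```

Mould axis is about (596,187) with yaw +4°. Stand pivot is about (595,-180) with yaw -6°. The gripper body stands about 28 mm proud of the finger faces, so it would hit the hanger before a finger could reach the plumb hook. I'll steady the hook with the bail bar of the held mould instead. First I'll go above the grip.

Request:
carry_out(rows=[[268,358,0,-5],[268,358,0,-10.5],[268,358,0,-10.5],[268,358,0,-10.5],[268,358,0,-10.5],[268,358,0,-10.5],[268,358,0,-10.5],[268,358,0,-10.5],[268,358,0,-10.5],[268,358,0,-10.5],[268,358,0,-10.5],[354,688,0,-10.5],[354,688,-20,-10.5],[354,688,-40,-10.5],[354,688,-80,-10.5],[354,688,-100,-10.5],[354,688,-120,-10.5],[354,688,-120,-10.5],[354,688,-120,-10.5],[354,688,-120,-10.5]], hand=91.8)

```text
time: 1.77
tool_pos: [485.4, 182.4, 104.5]
tcp_rot: [-2.533, 1.569, 2.251]
contact_force: [1.0, -0.1, -0.3]
grip_width: 91.9
```

```bash
python3 - <<'E'
from h import *
from scipy.spatial.transform import Rotation as R
o=get_obs();print(o["time"],o["tool_pos"],o["contact_force"],R.from_euler("xyz",o["tcp_rot"]).as_matrix()[:,2])
im=capture("side")[:,:,::-1];cv2.imwrite("pics/s1.png",im)
t=capture("top")[:,:,::-1];cv2.imwrite("pics/t1.png",t)
a=cv2.resize(im[190:340,180:330],None,fx=3.4,fy=3.4);b=cv2.resize(t[140:250,140:250],(510,510))
cv2.imwrite("pics/c1.png",cv2.resize(np.hstack([a,b]),(800,400)))
E
```

```text
1.7667 [485.4 182.4 104.5] [ 1.  -0.1 -0.3] [ 0.1 -1.  -0. ]
```

View pics/c1.png

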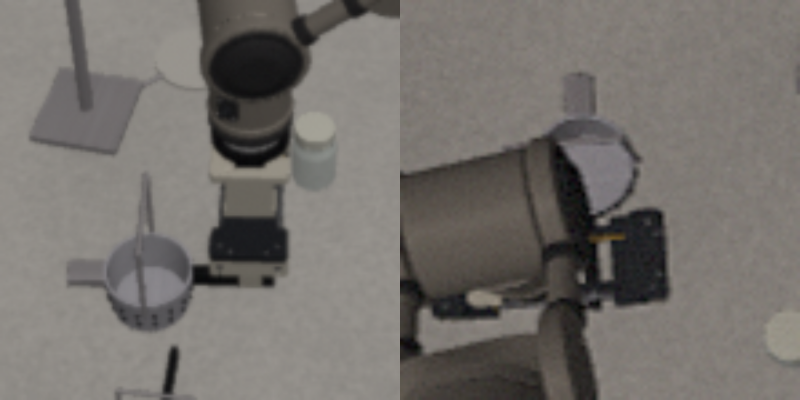

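The open gripper straddles the black grip (side crop (245,275)), with the bail and cup clear. I'll lower and then close.

Request:
carry_out(rows=[[0,-2,-25,0],[0,-2,-50,0],[0,-2,-68,0],[0,-2,-77,0],[0,-2,-79,0],[0,-2,-79,0]])

```text
time: 2.37
tool_pos: [484.4, 181.2, 23.8]
tcp_rot: [-1.81, 1.565, 2.977]
contact_force: [-0.5, 0.6, 0.1]
grip_width: 91.9
```

Request:
carry_out(rows=[[0,0,0,0],[0,0,0,0],[0,0,0,0],[0,0,0,0],[0,0,0,0],[0,0,0,0],[0,0,0,0],[0,0,0,0],[0,0,0,0],[0,0,0,0]], hand=0)

```text
time: 3.2
tool_pos: [484.4, 181.2, 23.7]
tcp_rot: [-1.802, 1.565, 2.985]
contact_force: [0.4, -0.1, -0.6]
grip_width: 30.2
```

Request:
carry_out(rows=[[0,0,5,0],[0,0,12,0],[0,0,25,0],[0,0,45,0],[0,0,75,0],[0,0,105,0],[0,0,130,0],[0,0,148,0],[0,0,155,0],[0,0,155,0],[0,0,155,0]])

```text
time: 4.12
tool_pos: [483.8, 181.0, 178.0]
tcp_rot: [-1.74, 1.564, 3.047]
contact_force: [-0.4, 0.2, -3.0]
grip_width: 11.5
```

```bash
python3 - <<'E'
from h import *
o=get_obs();print(o["time"],o["tool_pos"],o["contact_force"],o["moment"],o["grip_width"])
im=capture("side")[:,:,::-1];cv2.imwrite("pics/s2.png",im)
t=capture("top")[:,:,::-1];cv2.imwrite("pics/t2.png",t)
a=cv2.resize(im[150:320,170:340],(400,400));b=cv2.resize(t[140:250,140:250],(400,400))
cv2.imwrite("pics/c2.png",np.hstack([a,b]))
E
```

```text
4.1167 [483.8 181.  178. ] [-0.4  0.2 -3. ] [ 0.   0.3 -0. ] 11.476015407987816
```

View pics/c2.png

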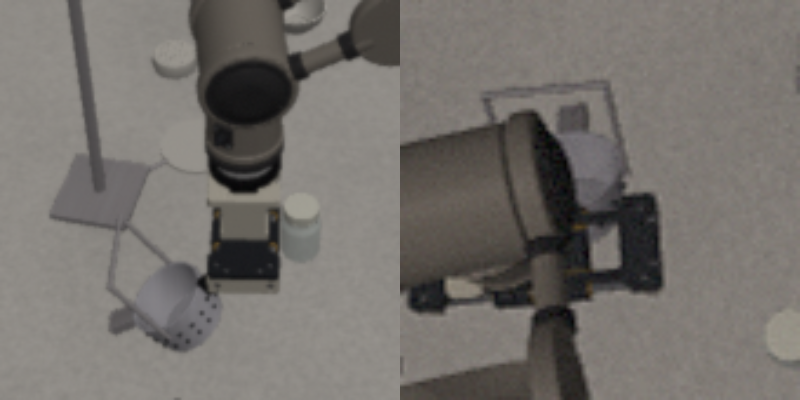

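The mould drooped about 45° about the pads, because the fingers were still at 30 mm when the lift began. I'll set it back down so it levels, then re-grip with full closing time.

Request:
carry_out(rows=[[0,0,-25,0],[0,0,-50,0],[0,0,-65,0],[0,0,-75,0],[0,0,-85,0],[0,0,-95,0],[0,0,-105,0],[0,0,-115,0],[0,0,-125,0],[0,0,-133,0],[0,0,-140,0],[0,0,-146,0],[0,0,-151,0],[0,0,-154,0],[0,0,-154,0]])

```text
time: 5.47
tool_pos: [481.7, 180.7, 22.1]
tcp_rot: [-1.613, 1.558, -3.109]
contact_force: [-6.8, -1.0, 6.5]
grip_width: 11.6
```

```bash
python3 - <<'E'
from h import *
o=get_obs();print(o["time"],o["tool_pos"],o["contact_force"],o["moment"],o["grip_width"])
im=capture("side")[:,:,::-1];cv2.imwrite("pics/s3.png",im)
cv2.imwrite("pics/c3.png",cv2.resize(im[200:340,170:320],None,fx=3,fy=3))
E
```

```text
5.4667 [481.7 180.7  22.1] [-6.8 -1.   6.5] [-0.1  1.   0. ] 11.645907288947047
```

View pics/c3.png

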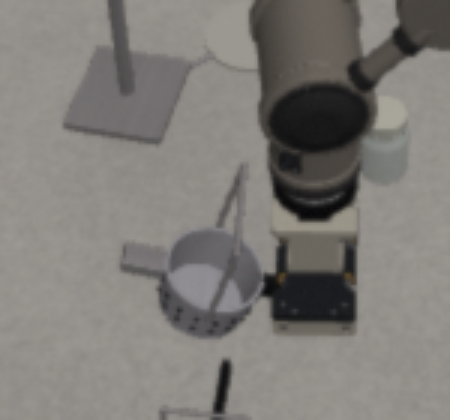

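The bail now leans about 12° towards the robot. I'll release so the mould settles flat, then measure again.

Request:
carry_out(rows=[[0,0,0,0],[0,0,0,0],[0,0,0,0],[0,0,0,0],[0,0,0,0],[0,0,0,0],[0,0,0,0],[0,0,0,0]], hand=91.8)

```text
time: 6.18
tool_pos: [481.9, 180.8, 22.3]
tcp_rot: [-1.616, 1.558, -3.113]
contact_force: [0.3, -0.5, -0.1]
grip_width: 60.5
```

```bash
python3 - <<'E'
from h import *
o=get_obs();print(o["time"],o["tool_pos"],o["contact_force"],o["tcp_rot"],o["grip_width"])
im=capture("side")[:,:,::-1];cv2.imwrite("pics/s4.png",im)
t=capture("top")[:,:,::-1];cv2.imwrite("pics/t4.png",t)
cv2.imwrite("pics/c4.png",np.hstack([cv2.resize(im[220:330,180:300],(436,400)),cv2.resize(t[140:240,140:230],(360,400))]))
E
```

```text
6.1833 [481.9 180.8  22.3] [ 0.3 -0.5 -0.1] [-1.6  1.6 -3.1] 60.503526679813774
```

View pics/c4.png

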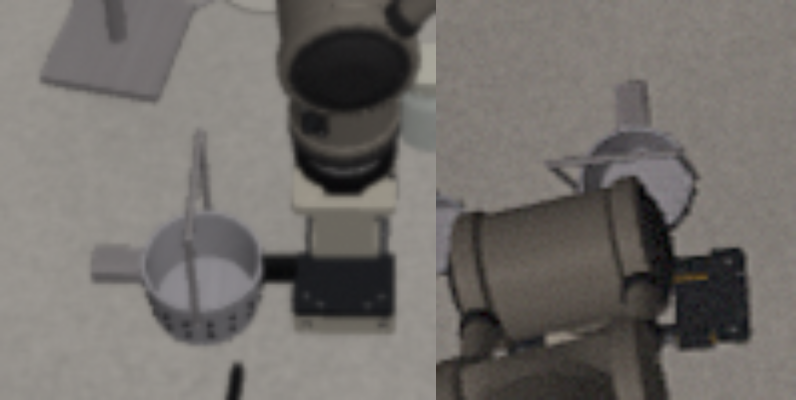

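The mould is upright again in almost its original place (rim centre at side px (236,288)). I'll move 25 mm nearer the cup for a smaller lever arm and close fully.

Request:
carry_out(rows=[[8,0.5,3,0],[18,1,3,0],[25,2,3,0],[25,2,3,0]])

```text
time: 6.62
tool_pos: [508.9, 183.0, 25.7]
tcp_rot: [-1.656, 1.561, 3.131]
contact_force: [-0.4, -0.3, -0.4]
grip_width: 90.7
```

Request:
carry_out(rows=[[0,0,0,0],[0,0,0,0],[0,0,0,0],[0,0,0,0],[0,0,0,0],[0,0,0,0],[0,0,0,0],[0,0,0,0],[0,0,0,0],[0,0,0,0],[0,0,0,0],[0,0,0,0],[0,0,0,0],[0,0,0,0],[0,0,0,0],[0,0,0,0],[0,0,0,0],[0,0,0,0]], hand=0)

```text
time: 8.12
tool_pos: [508.9, 182.9, 25.7]
tcp_rot: [-1.654, 1.561, 3.132]
contact_force: [0.2, -0.3, -0.6]
grip_width: 12.1
```

Request:
carry_out(rows=[[0,0,3,0],[0,0,7,0],[0,0,12,0],[0,0,16,0],[0,0,20,0],[0,0,20,0]])

```text
time: 8.62
tool_pos: [509.5, 183.0, 46.7]
tcp_rot: [-1.691, 1.562, 3.095]
contact_force: [0.5, -0.9, -3.0]
grip_width: 11.8
```

```bash
python3 - <<'E'
from h import *
o=get_obs();print(o["time"],o["tool_pos"],o["contact_force"],o["moment"],o["tcp_rot"],o["grip_width"])
im=capture("side")[:,:,::-1];cv2.imwrite("pics/s5.png",im)
cv2.imwrite("pics/c5.png",cv2.resize(im[200:330,170:310],None,fx=4,fy=4))
E
```

```text
8.6167 [509.5 183.   46.7] [ 0.5 -0.9 -3. ] [-0.   0.2 -0. ] [-1.7  1.6  3.1] 11.810090793250444
```

View pics/c5.png

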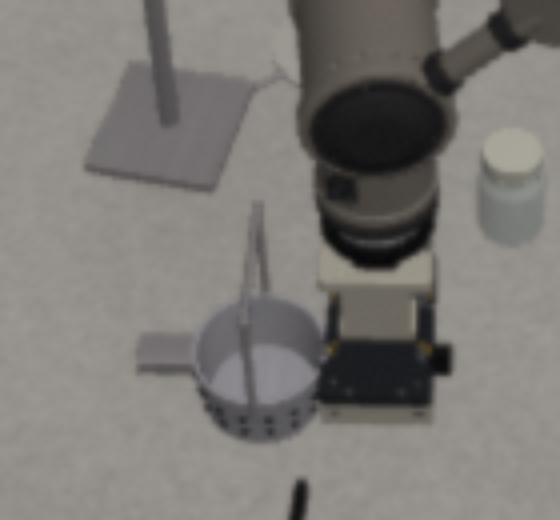

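Level this time. (Nine views used so far.) Now I'll find the bar relative to the TCP from its end pixels, far (234.5,250.8) and near (231.2,280.5).

```bash
python3 - <<'E'
from h import *
a=onz("side",(234.5,250.8),169);b=onz("side",(231.2,280.5),169);print(a,b,(a+b)/2,np.linalg.norm(a-b))
m=(a+b)/2;print("bar-TCP",m-np.array([509.5,183,46.7]))
# hook: frames over several times, motion in side view
f=[capture("side").astype(int) for _ in range(13)]
P=[]
s=np.array(f);sd=s.std(0).sum(2);v,u=np.nonzero(sd[100:190,215:290]>25);print("moving px u",u.min()+215,u.max()+215,"v",v.min()+100,v.max()+100)
med=np.median(s,0)
print("t",get_obs()["time"],"nominal proj: pivot",proj("side",(595,-180,335)),"seat",proj("side",(595,-180,218)))
for i in range(13):
    w=(f[i].sum(2)-med.sum(2))[100:190,215:290]; q=np.abs(w)>50; vv,uu=np.nonzero(q); print(i,q.sum(),(uu.mean()+215,vv.mean()+100) if q.any() else "")
b=np.vstack([np.hstack([cv2.resize(f[i][100:190,215:290].astype(np.uint8)[:,:,::-1],(200,240),interpolation=cv2.INTER_CUBIC) for i in r]) for r in((0,2,4,6),(8,10,12,11))])
cv2.imwrite("pics/hook.png",b)
E
```

```text
[598.9 140.5 169. ] [591.1 240.2 169. ] [595.  190.3 169. ] 100.04197516364444
bar-TCP [ 85.5   7.3 122.3]
moving px u 237 272 v 136 186
t 9.3167 nominal proj: pivot [249.7 132.4] seat [251.3 162.9]
0 150 (np.float64(255.88666666666666), np.float64(156.94))
1 138 (np.float64(252.4927536231884), np.float64(156.27536231884056))
2 135 (np.float64(248.51851851851853), np.float64(154.86666666666667))
3 144 (np.float64(245.0625), np.float64(153.0625))
4 141 (np.float64(243.2340425531915), np.float64(152.12765957446808))
5 148 (np.float64(243.01351351351352), np.float64(152.30405405405406))
6 143 (np.float64(244.0909090909091), np.float64(152.64335664335664))
7 139 (np.float64(246.66906474820144), np.float64(153.62589928057554))
8 125 (np.float64(250.54399999999998), np.float64(155.96))
9 141 (np.float64(253.645390070922), np.float64(154.36170212765958))
10 149 (np.float64(256.5234899328859), np.float64(154.5771812080537))
11 149 (np.float64(257.3288590604027), np.float64(154.2013422818792))
12 145 (np.float64(256.7655172413793), np.float64(154.13103448275862))
```

View pics/hook.png

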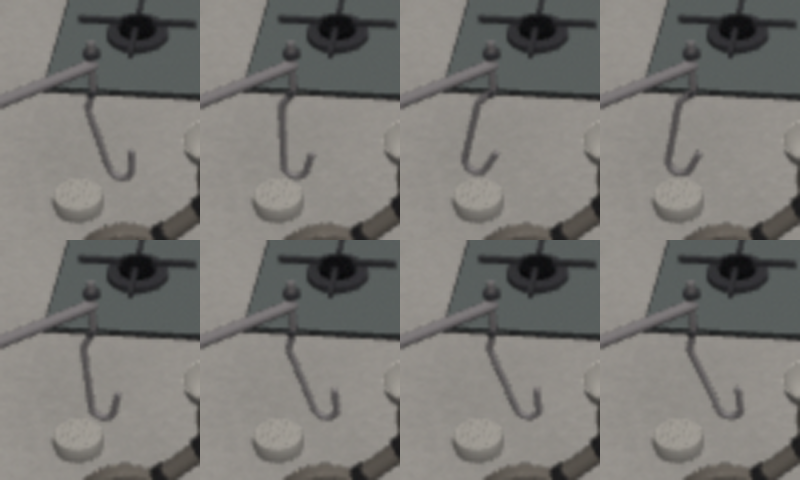

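The hook (side crop) swings between px u≈237 and 272 about a pivot at (249.5,135), so its height is near nominal. The bar-to-TCP offset is (85.5, 7, 122). I'll carry the mould to the free side, with the bar 85 mm out from plumb, at yaw -6°.

Request:
carry_out(rows=[[0,0,10,0],[0,0,28,0],[-3,-3,52,0],[-8,-12,78,-1],[-15,-28,98,-2],[-23,-50,110,-3],[-31,-76,113,-4],[-39,-106,113,-5],[-47,-138,113,-6],[-54,-170,113,-7],[-60,-202,113,-8],[-66,-233,113,-9],[-71,-262,113,-10.2],[-75,-288,113,-10.2],[-79,-310,113,-10.2],[-82,-328,113,-10.2],[-84,-340,113,-10.2],[-84.5,-346,113,-10.2],[-84.5,-346,113,-10.2],[-84.5,-346,113,-10.2]])

```text
time: 10.98
tool_pos: [424.4, -162.8, 158.9]
tcp_rot: [-1.667, 1.561, 2.941]
contact_force: [0.4, 1.2, -2.4]
grip_width: 11.6
```

Request:
carry_out(rows=[[0,0,-5,0],[0,0,-13,0],[0,0,-24,0],[0,0,-36,0],[0,0,-48,0],[0,0,-57,0],[0,0,-63,0],[0,0,-66,0],[0,0,-66,0],[0,0,-66,0]])

```text
time: 11.82
tool_pos: [424.6, -162.8, 93.1]
tcp_rot: [-1.661, 1.561, 2.947]
contact_force: [0.9, -0.3, -3.0]
grip_width: 11.7
```

```bash
python3 - <<'E'
from h import *
o=get_obs();print(o["time"],o["tool_pos"],o["contact_force"],o["moment"],o["tcp_rot"],o["grip_width"])
im=capture("side")[:,:,::-1];cv2.imwrite("pics/s6.png",im)
t=capture("top")[:,:,::-1];cv2.imwrite("pics/t6.png",t)
cv2.imwrite("pics/c6.png",np.hstack([cv2.resize(im[100:220,190:320],(433,400),interpolation=cv2.INTER_CUBIC),cv2.resize(t[120:220,240:330],(360,400),interpolation=cv2.INTER_CUBIC)]))
print(proj("side",o["tool_pos"]+np.array([85.4,-8,122.3])))
E
```

```text
11.8167 [ 424.6 -162.8   93.1] [ 0.9 -0.3 -3. ] [ 0.1  0.3 -0. ] [-1.7  1.6  2.9] 11.692920446651838
[278. 167.]
```

View pics/c6.png

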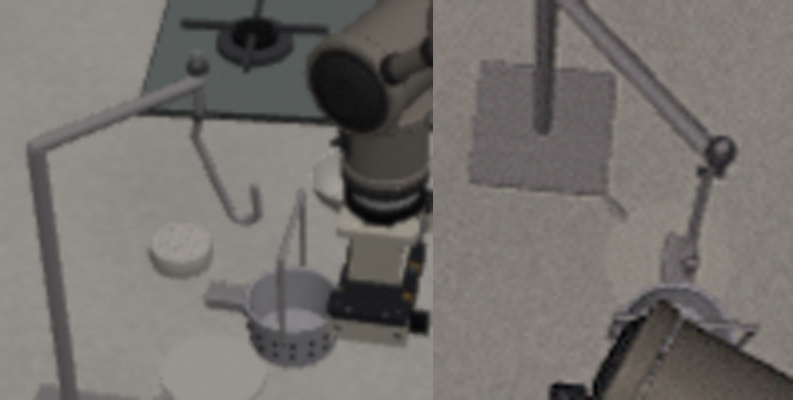

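(Eleven views used.) The mould is level. The bar's mid-point is at px (278,165) against (278,167) predicted, and the hook swings clear of it. Next is the slow advance of the bar into the swing, at about 7 mm/s along the stand's +x.

Request:
carry_out(rows=[[2,-0.2,0,0],[4,-0.4,0,0],[6,-0.6,0,0],[8,-0.8,0,0],[10,-1,0,0],[12,-1.2,0,0],[13,-1.4,0,0],[14,-1.5,0,0],[14.6,-1.5,0,0],[15.2,-1.6,0,0],[15.8,-1.7,0,0],[16.4,-1.7,0,0],[17,-1.8,0,0],[17.6,-1.8,0,0],[18.2,-1.9,0,0],[18.8,-2,0,0],[19.4,-2,0,0],[20,-2.1,0,0],[20.6,-2.2,0,0],[21.2,-2.2,0,0]])

```text
time: 13.58
tool_pos: [446.1, -165.2, 93.4]
tcp_rot: [-1.628, 1.562, 2.98]
contact_force: [-0.0, -0.0, -3.3]
grip_width: 11.8
```

Request:
carry_out(rows=[[0.6,-0.1,0,0],[1.2,-0.1,0,0],[1.8,-0.2,0,0],[2.4,-0.3,0,0],[3,-0.3,0,0],[3.6,-0.4,0,0],[4.2,-0.4,0,0],[4.8,-0.5,0,0],[5.4,-0.6,0,0],[6,-0.6,0,0],[6.6,-0.7,0,0],[7.2,-0.8,0,0],[7.8,-0.8,0,0],[8.4,-0.9,0,0],[9,-1,0,0],[9.6,-1,0,0],[10.2,-1.1,0,0],[10.8,-1.1,0,0],[11.4,-1.2,0,0],[12,-1.3,0,0]])

```text
time: 15.25
tool_pos: [458.2, -166.5, 93.5]
tcp_rot: [-1.624, 1.562, 2.984]
contact_force: [0.3, -0.1, -3.1]
grip_width: 11.7
```

```bash
cat >> h.py <<'E'
def hook(n=7):
    # crook centroid column per frame in side view (dark steel against bright counter, rows just above crook bottom)
    f=[capture("side") for _ in range(n)]
    s=np.array(f).astype(int).sum(3);return f,s
E
python3 - <<'E'
from h import *
o=get_obs();print(o["time"],o["tool_pos"],o["contact_force"])
f,s=hook(9)
for k,i in enumerate(s):
    r=i[150]; bg=np.median(r[235:285]); print(k,[int(x)+230 for x in np.nonzero(r[230:290]<bg-70)[0]])
cv2.imwrite("pics/s7.png",f[-1][:,:,::-1]);print(get_obs()["time"])
E
```

```text
15.25 [ 458.2 -166.5   93.5] [ 0.3 -0.1 -3.1]
0 [243, 244, 245, 281, 282, 283, 284, 285, 286, 287, 288, 289]
1 [241, 242, 243, 281, 282, 283, 284, 285, 286, 287, 288, 289]
2 [241, 242, 243, 281, 282, 283, 284, 285, 286, 287, 288, 289]
3 [242, 243, 244, 281, 282, 283, 284, 285, 286, 287, 288, 289]
4 [243, 244, 245, 281, 282, 283, 284, 285, 286, 287, 288, 289]
5 [246, 247, 248, 281, 282, 283, 284, 285, 286, 287, 288, 289]
6 [248, 249, 250, 281, 282, 283, 284, 285, 286, 287, 288, 289]
7 [250, 251, 252, 281, 282, 283, 284, 285, 286, 287, 288, 289]
8 [250, 251, 252, 281, 282, 283, 284, 285, 286, 287, 288, 289]
15.7
```

The shank range is shrinking and the forces stay at noise level, so I'll continue.

Request:
carry_out(rows=[[0.6,-0.1,0,0],[1.2,-0.1,0,0],[1.8,-0.2,0,0],[2.4,-0.3,0,0],[3,-0.3,0,0],[3.6,-0.4,0,0],[4.2,-0.4,0,0],[4.8,-0.5,0,0],[5.4,-0.6,0,0],[6,-0.6,0,0],[6.6,-0.7,0,0],[7.2,-0.8,0,0],[7.8,-0.8,0,0],[8.4,-0.9,0,0],[9,-1,0,0],[9.6,-1,0,0],[10.2,-1.1,0,0],[10.8,-1.1,0,0],[11.4,-1.2,0,0],[12,-1.3,0,0]])

```text
time: 17.37
tool_pos: [470.1, -167.8, 93.4]
tcp_rot: [-1.626, 1.562, 2.982]
contact_force: [-0.7, 0.1, -4.2]
grip_width: 11.7
```

Request:
carry_out(rows=[[0.6,-0.1,0,0],[1.2,-0.1,0,0],[1.8,-0.2,0,0],[2.4,-0.3,0,0],[3,-0.3,0,0],[3.6,-0.4,0,0],[4.2,-0.4,0,0],[4.8,-0.5,0,0],[5.4,-0.6,0,0],[6,-0.6,0,0],[6.6,-0.7,0,0],[7.2,-0.8,0,0],[7.8,-0.8,0,0],[8.4,-0.9,0,0],[9,-1,0,0],[9.6,-1,0,0],[10.2,-1.1,0,0],[10.8,-1.1,0,0],[11.4,-1.2,0,0],[12,-1.3,0,0]])

```text
time: 19.03
tool_pos: [482.1, -169.1, 93.4]
tcp_rot: [-1.633, 1.562, 2.975]
contact_force: [-0.0, -0.6, -2.2]
grip_width: 11.7
```

Request:
carry_out(rows=[[0.6,-0.1,0,0],[1.2,-0.1,0,0],[1.8,-0.2,0,0],[2.4,-0.3,0,0],[3,-0.3,0,0],[3.6,-0.4,0,0],[4.2,-0.4,0,0],[4.8,-0.5,0,0],[5.4,-0.6,0,0],[6,-0.6,0,0],[6.6,-0.7,0,0],[7.2,-0.8,0,0],[7.8,-0.8,0,0],[8.4,-0.9,0,0],[9,-1,0,0],[9.6,-1,0,0],[10.2,-1.1,0,0],[10.8,-1.1,0,0],[11.4,-1.2,0,0],[12,-1.3,0,0]])

```text
time: 20.7
tool_pos: [494.2, -170.4, 93.4]
tcp_rot: [-1.63, 1.562, 2.978]
contact_force: [-0.5, 0.8, -3.2]
grip_width: 11.7
```

```bash
cat >> h.py <<'E'
def col(s,row=150):
    r=s[row].astype(float);bg=np.median(r[230:275]);w=np.clip(bg-25-r[232:272],0,None);return (w*np.arange(232,272)).sum()/w.sum()
E
python3 - <<'E'
from h import *
o=get_obs();print(o["time"],o["tool_pos"],o["contact_force"])
f,s=hook(9)
print(np.array([[col(i,r) for r in(146,150,154)] for i in s]).round(2).T)
cv2.imwrite("pics/s8.png",f[-1][:,:,::-1])
E
```

```text
20.7 [ 494.2 -170.4   93.4] [-0.5  0.8 -3.2]
[[260.2 260.6 260.2 260.3 259.9 259.8 259.9 259.8 259.9]
 [261.  261.1 261.1 261.1 261.1 261.1 261.1 261.  261.1]
 [259.4 259.1 259.1 259.4 259.5 259.5 259.4 259.5 259.5]]
```

```bash
cat >> h.py <<'E'
def move(n=9):
    f,s=hook(n);g=s[:,132:172,225:280];m=g.std(0);return f,m
E
python3 - <<'E'
from h import *
f,m=move(12)
print("max std",m.max(),"px>25:",(m>25).sum(),np.argwhere(m>25)[:8]+[132,225])
i=f[-1].astype(int).sum(2)
for r in range(134,170,3): print(r,[int(x)+225 for x in np.nonzero(i[r,225:285]<np.median(i[r,225:262])-60)[0]])
o=get_obs();print(proj("side",o["tool_pos"]+np.array([85.4,-8,122.3])),proj("side",(595,-180,335)),proj("side",(595+14,-181,300)),proj("side",(595+14,-181,225)))
E
```

```text
max std 13.823038337821716 px>25: 0 []
134 [268, 269, 270, 271, 272, 273, 274, 275, 276, 277, 278, 279, 280]
137 [245, 246, 247, 248, 268, 269, 270, 271, 272, 273, 274, 275, 276, 277, 278, 279, 280, 281, 282, 283, 284]
140 [244, 245, 246, 266, 267, 268, 269, 270, 271, 272, 273, 274, 275, 276, 277, 278, 279, 280, 281, 282, 283, 284]
143 [244, 245, 246, 269, 270, 271, 272, 273, 274, 275, 276, 277, 278, 279, 280, 281, 282, 283, 284]
146 [244, 245, 246, 269, 270, 271, 272, 273, 274, 275, 276, 277, 278, 279, 280, 281, 282, 283, 284]
149 [244, 245, 246, 269, 270, 271, 272, 273, 274, 275, 276, 277, 278, 279, 280, 281, 282, 283, 284]
152 [244, 245, 246, 270, 271, 272, 273, 274, 275, 276, 277, 278, 279, 280, 281, 282, 283, 284]
155 [244, 245, 246, 258, 259, 270, 271, 272, 273, 274, 275, 276, 277, 278, 279, 280, 281, 282, 283, 284]
158 [244, 245, 246, 254, 255, 256, 257, 258, 259, 260, 271, 272, 273, 274, 275, 276, 277, 278, 279, 280, 281, 282, 283, 284]
161 [244, 245, 246, 253, 254, 255, 256, 259, 260, 273, 274, 275, 276, 277, 278, 279, 280, 281, 282, 283, 284]
164 [245, 246, 251, 252, 253, 254, 255, 259, 260, 277, 278, 279, 280, 281, 282, 283, 284]
167 [253, 254, 259, 260, 268, 269, 270, 271, 272, 273, 274, 275, 276, 277, 278, 279, 280]
[256.2 164. ] [249.7 132.4] [245.7 141.4] [246.9 160.7]
```

The hook is motionless, resting on the bar about 5 mm past plumb. I'll ease off slowly so it returns to plumb with no speed.

Request:
carry_out(rows=[[-0.2,0,0,0],[-0.5,0.1,0,0],[-0.9,0.1,0,0],[-1.3,0.1,0,0],[-1.7,0.2,0,0],[-2.1,0.2,0,0],[-2.5,0.3,0,0],[-2.9,0.3,0,0],[-3.3,0.3,0,0],[-3.7,0.4,0,0],[-4.1,0.4,0,0],[-4.5,0.5,0,0],[-4.9,0.5,0,0],[-5.3,0.6,0,0],[-5.7,0.6,0,0],[-6.1,0.6,0,0],[-6.5,0.7,0,0],[-6.9,0.7,0,0],[-7.3,0.8,0,0],[-7.7,0.8,0,0]])

```text
time: 23.42
tool_pos: [486.4, -169.6, 93.4]
tcp_rot: [-1.631, 1.562, 2.977]
contact_force: [0.5, 0.9, -3.3]
grip_width: 11.9
```

Request:
carry_out(rows=[[-0.5,0.1,0,0],[-1,0.1,0,0],[-1.5,0.2,0,0],[-2,0.2,0,0],[-2.6,0.3,0,0],[-3.2,0.3,0,0],[-4,0.4,0,0],[-5,0.5,0,0],[-6.5,0.7,0,0],[-8.5,0.9,0,0],[-11,1.2,0,0],[-14,1.5,0,0],[-16,1.7,0,0],[-18,1.9,0,0],[-19,2,0,0],[-20,2.1,0,0],[-20,2.1,0,0],[-20,2.1,0,0]])

```text
time: 24.92
tool_pos: [466.4, -167.5, 93.5]
tcp_rot: [-1.624, 1.562, 2.983]
contact_force: [-0.1, 0.1, -2.9]
grip_width: 11.9
```

```bash
python3 - <<'E'
from h import *
o=get_obs();print(o["time"],o["tool_pos"],o["contact_force"])
f,m=move(13)
print("max std",m.max(),"px>25:",(m>25).sum(),np.argwhere(m>25)[:8].tolist())
i=np.mean(f,0).sum(2)
for r in range(140,172,3): print(r,[int(x)+225 for x in np.nonzero(i[r,225:285]<np.median(i[r,225:262])-60)[0] if x<45])
o=get_obs();print(proj("side",(595,-180,335)),proj("side",(595+14,-181,300)),proj("side",(595+14,-181,225)),proj("side",(595,-180,200)),proj("side",(575,-178,251)))
E
```

```text
24.9167 [ 466.4 -167.5   93.5] [-0.1  0.1 -2.9]
max std 39.87599120468622 px>25: 14 [[20, 24], [21, 21], [22, 21], [28, 22], [28, 25], [29, 22], [29, 25], [29, 34]]
140 [245, 246, 247]
143 [245, 246, 247]
146 [245, 246, 247, 248]
149 [246, 247, 248]
152 [246, 247, 248]
155 [247, 248, 249]
158 [247, 248, 249, 257, 258, 259, 267, 268]
161 [247, 248, 249, 257, 258, 259, 265, 266, 267, 268]
164 [248, 249, 250, 256, 257, 258, 267, 268]
167 [252, 253, 254, 255, 256, 263, 267, 268]
170 [261, 262, 263, 267, 268, 269]
[249.7 132.4] [245.7 141.4] [246.9 160.7] [251.6 167.3] [257.2 155.4]
```

```bash
python3 - <<'E'
from h import *
f,s=hook(13)
c=[]
for i in s:
    g=i[155:163,242:254].astype(float);w=np.clip(np.percentile(g,75)-20-g,0,None);c.append((w*np.arange(242,254)).sum()/w.sum())
c=np.array(c);print(c.round(2),"pp",np.ptp(c));print(get_obs()["time"])
E
```

```text
[248.2 248.2 248.  247.9 247.8 247.8 247.8 247.8 247.9 248.1 248.1 248.3
 248.3] pp 0.5147845142439849
26.2167
```

Residual swing is about 0.5 px peak to peak, roughly ±0.007 rad, so the hook is still. The plumb shank shows the hook about 3.5 mm nearer than assumed: pivot ≈ (591.5, -178.5), probably 5–9 mm low. I'll raise the bar over the tip, move in at s≈-3 mm, and come part-way down.

Request:
carry_out(rows=[[0,0,3,0],[0,0,9,0],[0,0,18,0],[0,0,28,0],[0,0,38,0],[0,0,45,0],[0,0,48,0],[0,0,48,0],[2,-0.2,48,0],[6,-0.5,48,0],[11,-1,48,0],[17,-1.5,48,0],[23,-2,48,0],[29,-2.4,48,0],[33,-2.7,48,0],[35.5,-3,48,0],[36.5,-3,48,0],[36.5,-3,48,0],[36.5,-3,48,0]])

```text
time: 27.8
tool_pos: [502.7, -170.4, 141.3]
tcp_rot: [-1.637, 1.561, 2.971]
contact_force: [0.3, 0.2, -2.7]
grip_width: 11.9
```

```bash
python3 - <<'E'
from h import *
o=get_obs();print(o["time"],o["tool_pos"],o["contact_force"],o["moment"].round(2))
f,s=hook(5)
cv2.imwrite("pics/s9.png",f[-1][:,:,::-1])
i=np.mean(f,0).sum(2)
for r in range(136,176,3): print(r,[int(x)+225 for x in np.nonzero(i[r,225:285]<np.median(i[r,225:262])-60)[0] if x<45])
b=o["tool_pos"]+np.array([85.4,-8,122.3]);d=np.array([.1045,.9945,0])*47
print(proj("side",b),proj("side",b-d),proj("side",b+d))
a=cv2.resize(f[-1][120:200,210:300][:,:,::-1],(450,400),interpolation=cv2.INTER_CUBIC);t=capture("top")[:,:,::-1]
cv2.imwrite("pics/c9.png",np.hstack([a,cv2.resize(t[140:220,270:340],(350,400),interpolation=cv2.INTER_CUBIC)]))
E
```

```text
27.8 [ 502.7 -170.4  141.3] [ 0.3  0.2 -2.7] [0.  0.2 0. ]
136 [225, 226, 247, 248, 249, 261, 262, 263, 264, 265, 266, 267, 268, 269]
139 [245, 246, 247, 248, 267, 268, 269]
142 [245, 246, 247, 255, 267, 268, 269]
145 [245, 246, 247, 248, 254, 255, 256, 257, 267, 268, 269]
148 [246, 247, 248, 253, 254, 255, 256, 257]
151 [246, 247, 248, 252, 256, 257]
154 [246, 247, 248, 249, 256, 257, 265, 266, 267, 268, 269]
157 [247, 248, 249, 250, 251, 256, 257, 258]
160 [247, 248, 256, 257, 258, 259]
163 [247, 248, 249, 250, 256, 257, 258, 269]
166 [248, 249, 250, 251, 252, 253, 254, 255, 256, 257, 267, 268, 269]
169 [245, 246, 247, 248, 249, 250, 251, 252, 253, 254, 255, 256, 257, 258, 259, 260, 261, 262, 263, 264, 266, 267, 268, 269]
172 [248, 249, 262, 263, 264, 265, 266, 267, 268, 269]
175 [248, 249, 262, 263, 264, 265, 266, 267, 268, 269]
[252.9 151.8] [256.5 142.8] [249.2 161.3]
```

View pics/c9.png

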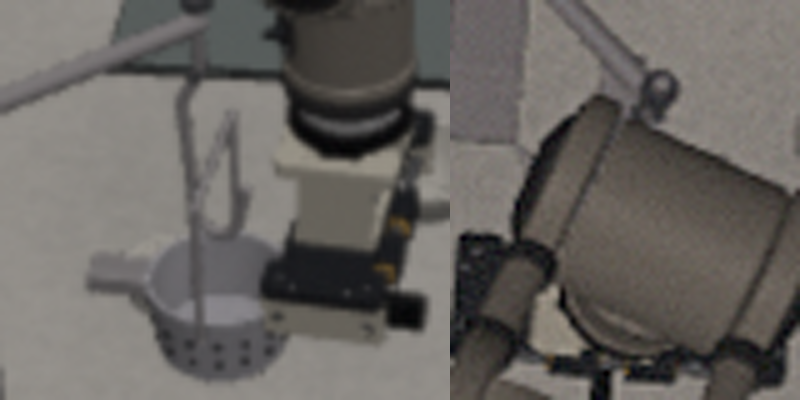

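(Twelve views used.) Hook still: the shank at u≈247.5 has not moved. The bar's mid-point (253,152) is between the shank (248) and the tip (257), above the tip. Descending through the mouth.

Request:
carry_out(rows=[[0.5,0,-3,0],[1,0,-7,0],[1.5,0,-12,0],[2,0,-17,0],[2.5,0,-22,0],[2.5,0,-26,0],[2.5,0,-29,0],[2.5,0,-31,0],[2.5,0,-32,0],[2.5,0,-32,0],[2.5,0,-32,0]])

```text
time: 29.02
tool_pos: [505.4, -170.6, 109.6]
tcp_rot: [-1.614, 1.562, 2.994]
contact_force: [0.1, 0.9, -3.0]
grip_width: 11.7
```

Request:
carry_out(rows=[[0,0,-1,0],[0,0,-2,0],[0,0,-3,0],[0,0,-4,0],[0,0,-5,0],[0,0,-6,0],[0,0,-6,0],[0,0,-6,0]])

```text
time: 29.68
tool_pos: [505.3, -170.5, 103.5]
tcp_rot: [-1.624, 1.562, 2.983]
contact_force: [1.0, -0.1, -3.0]
grip_width: 11.9
```

Request:
carry_out(rows=[[0,0,-0.6,0],[0,0,-1.2,0],[0,0,-1.8,0],[0,0,-2.4,0],[0,0,-3,0],[0,0,-3,0],[0,0,-3,0]])

```text
time: 30.27
tool_pos: [505.3, -170.5, 100.5]
tcp_rot: [-1.627, 1.562, 2.98]
contact_force: [0.0, -0.9, -3.8]
grip_width: 11.8
```

Request:
carry_out(rows=[[0,0,-0.5,0],[0,0,-1,0],[0,0,-1.5,0],[0,0,-2,0],[0,0,-2,0],[0,0,-2,0]])

```text
time: 30.77
tool_pos: [505.3, -170.5, 98.5]
tcp_rot: [-1.628, 1.562, 2.98]
contact_force: [0.5, 0.8, -1.9]
grip_width: 11.6
```

Request:
carry_out(rows=[[0,0,-0.5,0],[0,0,-1,0],[0,0,-1.5,0],[0,0,-2,0],[0,0,-2,0],[0,0,-2,0]])

```text
time: 31.27
tool_pos: [505.3, -170.5, 96.4]
tcp_rot: [-1.632, 1.562, 2.975]
contact_force: [-0.3, -0.1, -3.2]
grip_width: 11.3
```

Request:
carry_out(rows=[[0,0,-0.5,0],[0,0,-1,0],[0,0,-1.5,0],[0,0,-2,0],[0,0,-2,0],[0,0,-2,0]])

```text
time: 31.77
tool_pos: [505.2, -170.5, 94.4]
tcp_rot: [-1.638, 1.562, 2.97]
contact_force: [-0.1, -0.5, -2.9]
grip_width: 12.1
```

Request:
carry_out(rows=[[0,0,-0.5,0],[0,0,-1,0],[0,0,-1.5,0],[0,0,-2,0],[0,0,-2,0]])

```text
time: 32.18
tool_pos: [505.5, -170.6, 92.6]
tcp_rot: [-1.614, 1.562, 2.993]
contact_force: [0.1, 0.1, -0.8]
grip_width: 11.6
```

```bash
cat >> h.py <<'E'
def force(n=6):
    F=[]
    for _ in range(n):
        capture("side");o=get_obs();F.append(np.r_[o["contact_force"],o["moment"]*10])
    return np.mean(F,0)
E
python3 - <<'E'
from h import *
print(force(),get_obs()["time"])
E
```

```text
[-0.2 -0.1 -1.   0.4  0.9 -0.2] 32.4833
```

Contact at bar height about 214.5. The hook now carries about 2 N of the 3 N. I'll go 0.5 mm lower and check.

Request:
carry_out(rows=[[0,0,-0.3,0],[0,0,-0.5,0],[0,0,-0.5,0]])

```text
time: 32.73
tool_pos: [505.6, -170.6, 92.2]
tcp_rot: [-1.606, 1.563, 3.002]
contact_force: [0.2, 0.6, 0.5]
grip_width: 11.7
```

```bash
python3 - <<'E'
from h import *
print(force(),get_obs()["time"],get_obs()["tool_pos"])
E
```

```text
[-0.1  0.1  0.6  0.2 -0.5  0.1] 33.0333 [ 505.5 -170.6   92.2]
```

Fz is +0.6 N, so the hook has the whole weight plus 0.6 N, about 3.3 N in all and well under 5 N. I'll ease up 0.2 mm and let go.

Request:
carry_out(rows=[[0,0,0.2,0],[0,0,0.2,0],[0,0,0.2,0],[0,0,0.2,0]])

```text
time: 33.37
tool_pos: [505.5, -170.6, 92.3]
tcp_rot: [-1.618, 1.562, 2.99]
contact_force: [0.7, -0.4, -0.2]
grip_width: 12.0
```

Request:
carry_out(rows=[[0,0,0,0],[0,0,0,0],[0,0,0,0],[0,0,0,0],[0,0,0,0],[0,0,0,0],[0,0,0,0],[0,0,0,0],[0,0,0,0],[0,0,0,0],[0,0,0,0],[0,0,0,0]], hand=70)

```text
time: 34.37
tool_pos: [505.5, -170.6, 92.3]
tcp_rot: [-1.613, 1.562, 2.995]
contact_force: [0.1, 0.2, -0.8]
grip_width: 69.8
```

```bash
cat >> h.py <<'E'
def wob(n=13):
    # motion of the metal lug / cup in side view by phase correlation against first frame
    f=[capture("side") for _ in range(n)]
    g=[cv2.cvtColor(i,cv2.COLOR_RGB2GRAY)[165:205,222:262].astype(np.float32) for i in f]
    d=np.array([cv2.phaseCorrelate(g[0],k)[0] for k in g]);return f,d
E
python3 - <<'E'
from h import *
o=get_obs();print(o["time"],o["grip_width"],o["contact_force"],o["tool_pos"])
f,d=wob();print(d.round(2).T);cv2.imwrite("pics/s10.png",f[-1][:,:,::-1])
E
```

```text
34.3667 69.82300425446907 [ 0.1  0.2 -0.8] [ 505.5 -170.6   92.3]
[[ 0.  -0.1 -0.2 -0.2 -0.2 -0.3 -0.4 -0.5 -0.5 -0.5 -0.5 -0.5 -0.5]
 [ 0.   0.  -0.  -0.1  0.  -0.2 -0.1 -0.1  0.   0.  -0.   0.  -0.1]]
```

Released: the mould hangs with sub-pixel drift only. I'll back straight out along the grip, which runs between the open fingers.

Request:
carry_out(rows=[[-2,0.2,0,0],[-6,0.6,0,0],[-12,1.3,0,0],[-20,2.1,0,0],[-30,3.1,0,0],[-42,4.4,0,0],[-55,5.8,0,0],[-70,7.3,0,0],[-85,8.9,0,0],[-100,10.5,0,0],[-112,11.7,0,0],[-122,12.7,0,0],[-127,13.3,0,0],[-130,13.6,0,0],[-130,13.6,0,0]])

```text
time: 36.27
tool_pos: [375.2, -157.0, 92.4]
tcp_rot: [-1.601, 1.562, 3.006]
contact_force: [0.1, -0.1, 0.7]
grip_width: 69.9
```

```bash
python3 - <<'E'
from h import *
o=get_obs();print(o["time"],o["contact_force"],o["tool_pos"])
f,d=wob(24);print(d.round(2).T);im=f[-1];cv2.imwrite("pics/s11.png",im[:,:,::-1])
t=capture("top");cv2.imwrite("pics/t11.png",t[:,:,::-1])
# grip bar tilt (dark) in side view and expected level line
m=(im.max(2)<55)[160:205,255:305];n,l,st,c=cv2.connectedComponentsWithStats(m.astype(np.uint8))
for k in range(1,n):
    if st[k,4]>15:
        v,u=np.nonzero(l==k);p=np.polyfit(u,v,1);print(st[k]+[255,160,0,0,0],"slope deg",np.degrees(np.arctan(p[0])))
b=np.array([591,-178.5,214.5]);R=lambda s,z:proj("side",b+np.array([.9945*s,-.1045*s,z]))
print("grip expected level",R(-46,-103),R(-134,-103))
# bystanders before/after in side view
s0=cv2.imread("pics/side0.png");s1=im[:,:,::-1]
for nm,(r,c,w) in dict(cheese=(174,244,14),jar=(247,298,16),bowl=(155,296,14)).items():
    a=s0[r-w:r+w,c-w:c+w];e=s1[r-w-6:r+w+6,c-w-6:c+w+6];q=cv2.matchTemplate(e,a,cv2.TM_CCOEFF_NORMED);print(nm,q.max().round(2),np.array(np.unravel_index(q.argmax(),q.shape))-6)
t0=cv2.imread("pics/top0.png");t1=t[:,:,::-1]
for nm,(r,c,w) in dict(cheese=(167,349,14),jar=(232,247,14),bowl=(218,389,17)).items():
    a=t0[r-w:r+w,c-w:c+w];e=t1[r-w-6:r+w+6,c-w-6:c+w+6];q=cv2.matchTemplate(e,a,cv2.TM_CCOEFF_NORMED);print(nm,q.max().round(2),np.array(np.unravel_index(q.argmax(),q.shape))-6)
print(get_obs()["time"])
E
```

```text
36.2667 [ 0.1 -0.1  0.7] [ 375.2 -157.    92.4]
[[ 0.   0.1  0.  -0.1 -0.1 -0.2 -0.3 -0.4 -0.6 -0.5 -0.5 -0.5 -0.5 -0.5
  -0.4 -0.4 -0.2 -0.2 -0.1 -0.   0.1  0.  -0.1 -0. ]
 [ 0.   0.   0.   0.  -0.   0.1 -0.1 -0.1 -0.2 -0.   0.1  0.1 -0.1 -0.1
  -0.1 -0.2  0.  -0.  -0.   0.  -0.   0.  -0.1  0. ]]
[267 188  26   9 161] slope deg 7.860163118922526
grip expected level [267.5 190.2] [294.1 193.9]
cheese 0.52 [ 0 -1]
jar 1.0 [0 0]
bowl 0.82 [ 0 -1]
cheese 0.94 [0 0]
jar 0.95 [0 0]
bowl 0.98 [0 0]
37.5167
```

Everything checks out, so I'm handing in.

```bash
python3 -c "
from plant import *
print(close_job())"
```

```text
the job is handed in; nothing more can be done
None
```

The large straining mould now hangs on the hook by its bail. I handed the job in at about 37.5 s, inside the 69 s limit.

**First grip:** It drooped because I lifted before the fingers had fully closed. I set the mould down, re-gripped nearer the cup, and it came up level.

**Steadying the hook:** I used the held mould's bail bar, because the gripper body would have hit the hanger before a finger reached the plumb hook. I eased the bar slowly into the swing, past plumb, and back out. The forces I read stayed at noise level. Because the bar met a swinging hook, it probably touched it several times before the hook came to rest. The swing left was about ±0.007 rad.

**Hanging it:** The bar seated at about 214.5 mm, so the pivot is roughly 3.5 mm below nominal. The hook carried the full weight, about 3.3 N at most in my readings, before I opened the fingers.

**Last checks:**
- **Mould:** the grip's slope in the picture was 7.86°, against about 7.9° expected for level. Remaining sway was about ±0.3 px, around 1 mm.
- **Cheese, jar and bowl:** none had moved in the top view. In the side view the jar matched fully, but the cheese (0.52) and bowl (0.82) matched weakly, 1 px off. I put that down to the arm or mould partly covering them.
- **Robot:** it was clear of everything, with the fingers about 80 mm beyond the end of the grip.
- **Not looked at by eye:** all twelve picture views were used before the release, so these final checks are numerical only.

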